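# Check a guide tube with the gauge rod and present the tip for reading

## Robot

A 6-joint arm with a two-finger parallel gripper is mounted at the origin on a cart in front of the work surface, level with it; the furniture and walls round the work are solid. World frame = base frame: x ahead of the robot, y to its left, z up, the work surface at z = 0. Lengths are in mm, angles in rad, forces in N, time in s.
With the tool pointing down it reaches from about 350 to 925 mm from the base axis. Payload 6.4 kg.
Tool frame: the origin (TCP) lies midway between the tips of the shut fingers; the grasp point (between the pads) lies 19 mm behind it; z points along the fingers, y is the line along which they close (so a half turn about z gives the same grasp; the last joint's range is limited). The gripper opens to 94 mm and grips with 3 to 60 N. Pads are 16 mm wide; open, the fingers measure 119 mm over their backs; the gripper's body (75 mm by 177 mm) begins 78 mm behind the grasp point.
Start: joints at [-1.404, 0.245, 1.558, -0, 1.339, -0.174], TCP at [217.262, -612.626, 205.455] pointing down, gripper open.
Joint ranges: [-3.13, 3.13], [-1.02, 2.26], [0.13, 2.54], [-0.95, 4.09], [0.21, 2.88], [-2.74, 2.74]. Speed limits (rad/s): [2.57, 2.57, 3.14, 3.14, 3.14, 3.14].

## Interface

Orientations are given as a 3x3 rotation matrix whose columns are the frame's x, y, z axes.
In Python, from cell import monitor, optics, job gives the robot as it stands. The module is installed in compiled form; this text tells all that it offers.
- The arm moves only by the tool play_rows, never from a script. Its argument "steps" is text: rows parted by semicolons, each of 4 numbers parted by spaces: the shift along the tool's x, y, z in mm, then the turn about the tool's z in rad. In form: dx dy dz roll; .... A call has 1 to 10 rows; each row is the pose to reach, as a shift and turn from the pose commanded when the call began, along the tool's axes at that moment; what a row does not reach only later rows make up. A row lasts 1/10 s, in which the tool goes at most 50 mm and 8.59 degrees, less where a joint would pass 70% of its speed; a pose out of reach is approached as far as the arm can. A call with a gripper value outside its range is refused whole. "fingers" is the opening, from 0 (shut) to 1 (fully open), set as the call begins (left out, the last holds). The fingers move at their own pace and stop on an object; the grip force is fixed at half the most. Time passes only in rows, so rows that repeat a pose let the fingers close. It gives the time, the measured TCP pose, the force, the opening and the grip force at its end, in the units of the state.
- monitor.sense(): the state, without advancing time (a new reading comes with each control period).
- optics.snapshot(name): name is "scene" or "top" or "wrist"; returns a dict with "img" (480x640x3 uint8, red, green, blue), "z_map" (480x640 float32, mm along the optical axis (not along the pixel's ray), 0 where there is no reading), "fx", "fy", "cx", "cy" (pixels), "R" (3x3) and "t" (3): a world point X has camera coordinates R X + t. Camera axes: x right, y down, z forward; pixel columns grow to the right and rows downward; lengths in mm; the calibration is good to about 2 mm. A picture is of the moment at which its call begins.
- job.job_done(): hands the job in; it is judged then, once.
The state is a dict: "t": time; "joints": joint angles; "joint_velocities": joint speeds; "joint_efforts": joint torques, N m; "tool_pos": TCP position; "ee_rot": TCP orientation; "force": force on the tool from outside, world axes, zero at the start; "torque": the same for the moment, N m; "opening": finger opening in mm; "finger_force": force on a finger pad.
Only numpy, scipy, OpenCV 4.12 (cv2) and the standard library are available. Lean on these libraries where they do the work, as an engineer would, in place of code of your own. Each camera call takes 0.05 s, during which the arm holds its last target. There are 200 camera calls.

## Task

Take the gauge rod by its handle from its rest and slide it down the slanted guide tube until its collar stops against the tube's mouth, then draw it all the way out again. Finish by holding the rod level and still over the reading stand, lying along the scale with its tip end over the thick zero line and its collar and handle off the stand's open scale end, about a finger's width above the scale plate without touching it. Keep holding it there when the program ends, and leave the lock cylinders and the tape roll alone.

Things in the scene. Friction and masses are not known exactly. Their poses are not given: they have to be found in the camera images.
- gauge_rod: Loose straight rod, 0.14 kg. Origin on its axis at the collar's stop face; own x to the tip. Steel shaft 10 mm dia. from x=0 to the tip at x=90 mm (last 4 mm chamfered); collar 28 mm dia., x=-8 to 0; black square handle 16 x 16 mm, x=-8 to -100 (flat sides face own y and z); end disc 22 mm dia. to x=-108. Starts level in the rest, own z up
- rod_tip (a point): Centre of the rod's tip end, on its axis, 90 mm from the collar's stop face
- rest: Fixed rest with the rod at the start: base 180 x 46 x 8 mm, two open-topped notched posts 36 mm wide, 8 mm thick, up to 67 mm high, at x=-42 (under the handle) and x=+96 mm (under the shaft). Origin on the worktop under rod_grip; own x level along the rod to its tip. The lying rod's axis is 60 mm above the worktop. The rod lifts straight up out
- guide: Fixed guide fixture: grey foot 124 x 50 x 10 mm with brackets that carry the slanted steel guide tube. Origin under the foot's centre on the worktop; own x is the level heading in which the rod goes in, z up. The mouth's centre is at x=-45, y=0, z=115 mm; the tube slopes down from there at 30 degrees below level towards +x
- tube: The guide tube, part of the guide. Origin at its mouth's centre; own z along its axis out of the mouth (30 degrees above level): the rod goes in along -z. 100 mm long, bore 14 mm dia., flared over the top 12 mm to 21 mm (28 mm outside). Fully in, the rod's origin meets the tube's origin and the tip is 10 mm short of the lower end. Clamps reach 17 mm from the axis, 22 mm and more below the mouth
- stand: Fixed reading stand: level scale plate 80 x 40 mm, top 120 mm above the worktop; upright fence on its +y edge (face at y=+18, 39 mm high). Lines every 10 mm, the thick one is zero. Origin on the plate's top, middle of the zero line; own x along the scale, z up. Plate from x=+12 to its open end at x=-68 mm. For reading, the rod's tip is at x=0 and points to +x, collar and handle beyond the open end
- lock_brass: Bystander: brass lock cylinder 35 x 61 x 21 mm, lying loose behind the work; origin at the centre of its underside. Leave alone
- lock_steel: Bystander: steel lock cylinder 35 x 66 x 21 mm, lying loose behind the work; origin at the centre of its underside. Leave alone
- tape: Bystander: roll of brown tape, 58 mm across, 20 mm high, lying loose behind the reading stand; origin at the centre of its underside. Leave alone
- rod_grip (a point): Middle of the place to grip the rod's handle, on its axis, 46 mm behind the collar's stop face; the handle is free of the rest 30 mm to either side of it, with 50 mm of air below

How it is judged (in metres and radians):
On the way, in this order (a step that is already met when the one before it is completed fails the run):
1. the rod is fully in the guide tube, its collar against the mouth (within 3 mm) (z of gauge_rod in the frame of tube below 0.003 m and distance between gauge_rod and tube below 0.006 m and angle between the x axis of gauge_rod and the z axis of tube, either way round below 0.12 rad), for 0.2 s.
2. the rod is drawn right out of the tube, held by the fingers (z of rod_tip in the frame of tube above 0.005 m and contact force between the fingers and gauge_rod above 1 N), for 0.1 s.
At the end, for the whole second after the job is handed in: the fingers hold the rod still, level within 5 degrees and along the scale within 8 degrees, touching nothing of the stand, its tip end within 8 mm of the zero line and over the plate's middle within 14 mm, the rod's axis at the tip 6 to 40 mm above the plate, the handle beyond the scale's open end (contact force between the fingers and gauge_rod above 1 N and contact force between gauge_rod and stand below 0.05 N and angle between gauge_rod's own x axis and vertical between 1.484 and 1.658 rad and angle between the x axis of gauge_rod and the x axis of stand, either way round below 0.14 rad and x of gauge_rod in the frame of stand below -0.05 m and x of rod_tip in the frame of stand between -0.008 and 0.008 m and y of rod_tip in the frame of stand between -0.014 and 0.014 m and z of rod_tip in the frame of stand between 0.006 and 0.04 m and linear speed of gauge_rod below 0.02 m/s); the arm keeps its last pose, push and grip.
It fails at once if a bystander (lock cylinder or tape roll) is moved by more than 15 mm (distance of any of lock_brass, lock_steel, tape from where it was at the start of the episode above 0.015 m).
It also fails if it takes over 48 s, if anything falls off the work surface, if the arm or the gripper's body presses on something with over 40 N, if the wrist force passes 120 N, or if a joint passes its speed limit or range.

## Working session

There is one attempt and no reset: what is moved stays moved. The work goes in short steps, Python scripts to look and compute and a tool call to move; the robot and the scene stay as the last step left them, time stands still between calls to the robot, and variables do not carry over. Pictures are saved under pics/ and viewed, at most 10 in all, crops included, and the job is handed in when it is done.

Besides the shell and the picture viewer there is one more tool, called after "Emit:" as name(argument=value, ...), one argument or row to a line, values as JSON. play_rows: Moves the arm, as the interface text tells. Its arguments: {"type":"object","properties":{"steps":{"type":"string"},"fingers":{"type":"number"}},"required":["steps"]}

```bash
mkdir -p pics
cat > h.py <<'E'
import numpy as np, cv2
from cell import monitor, optics, job
def snap(n,save=None):
    s=optics.snapshot(n)
    if save: cv2.imwrite(f'pics/{save}.png',s['img'][:,:,::-1]); np.savez(f'{save}.npz',**s)
    return s
def ray(s,u,v,z):
    R=np.array(s['R']);t=np.array(s['t']);c=-R.T@t
    d=R.T@np.array([(u-s['cx'])/s['fx'],(v-s['cy'])/s['fy'],1.])
    return c+d*(z-c[2])/d[2]
def cloud(s):
    R=np.array(s['R']);t=np.array(s['t']);Z=s['z_map'].astype(float)
    v,u=np.mgrid[0:480,0:640]
    P=np.stack([(u-s['cx'])/s['fx']*Z,(v-s['cy'])/s['fy']*Z,Z],-1)
    W=(P-t)@R; W[Z==0]=np.nan
    return W
E
python3 - <<'E'
from h import *
a=snap('scene','scene0');b=snap('top','top0')
cv2.imwrite('pics/both.png',cv2.resize(np.vstack([a['img'],b['img']])[:,:,::-1],(400,600)) if 0 else b['img'][:,:,::-1])
for s in(a,b): print(s['fx'],s['cx'],s['cy'],-np.array(s['R']).T@s['t'],np.round(s['R'],2).tolist())
print(monitor.sense())
E
```

```text
610.044438336667 318.68192967950836 245.5040958709617 [-156.1293608   950.22306555 1072.24319195] [[-0.82, -0.57, -0.01], [-0.36, 0.52, -0.78], [0.45, -0.63, -0.63]]
506.6318327389024 324.6149515027095 233.65330953614128 [ 477.60076811  -30.34566504 1270.73032528] [[0.03, -1.0, -0.01], [-1.0, -0.03, -0.07], [0.07, 0.01, -1.0]]
{'t': 0.1, 'joints': array([-1.40410609e+00,  2.45759696e-01,  1.55886274e+00, -3.18054335e-05,
        1.33869938e+00, -1.74114922e-01]), 'joint_velocities': array([-0.00052703, -0.0033052 , -0.00237746, -0.00048271, -0.00130008,
       -0.00029248]), 'joint_efforts': array([ 8.25819425e-04, -4.16914308e+01, -3.15525520e+01,  6.87978091e-02,
        3.09851160e-02, -4.87400132e-05]), 'tool_pos': array([ 217.15823192, -612.08608678,  204.46145486]), 'ee_rot': array([[ 9.42483440e-01,  3.34252697e-01, -3.17424747e-04],
       [ 3.34252739e-01, -9.42481945e-01,  1.70005715e-03],
       [ 2.69081595e-04, -1.70837580e-03, -9.99998505e-01]]), 'force': array([0.33741121, 0.72077009, 0.04131181]), 'torque': array([-0.01447614, -0.00336577, -0.01048591]), 'finger_force': 0.0, 'opening': 93.74914151255149}
```

View pics/top0.png

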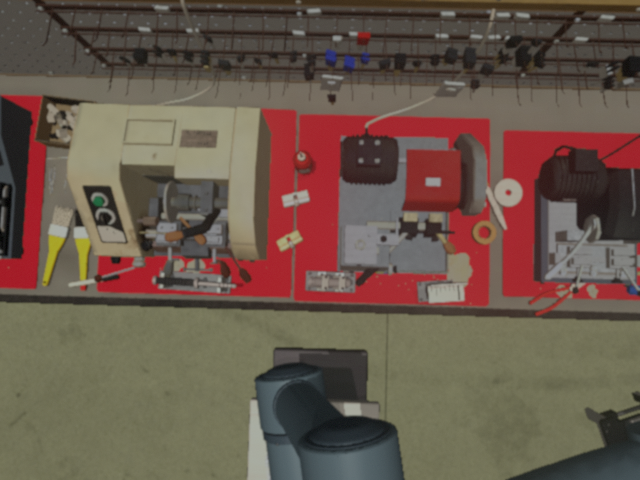

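View pics/scene0.png

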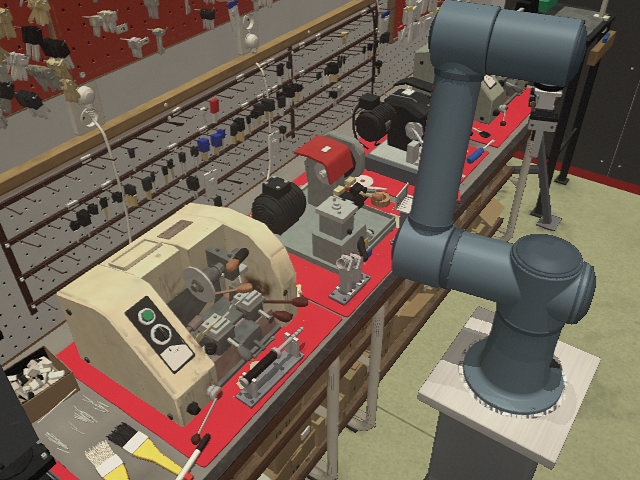

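The top view shows the rest with the rod near (195,280), the guide at (330,280), and the stand at (442,290). In the scene view the rest is at (270,370) and the guide at (350,278), while the stand is hidden by the arm. I'll enlarge these areas.

Run:
```python
from h import *
a=np.load('scene0.npz');b=np.load('top0.npz')
A=cv2.resize(b['img'][255:310,140:300],(800,275),interpolation=cv2.INTER_CUBIC)
B=cv2.resize(b['img'][230:310,295:495],(800,320),interpolation=cv2.INTER_CUBIC)
cv2.imwrite('pics/crop1.png',np.vstack([A,B])[:,:,::-1])
C=cv2.resize(a['img'][240:420,220:380],(533,600),interpolation=cv2.INTER_CUBIC)
cv2.imwrite('pics/crop2.png',C[:,:,::-1])
W=cloud(b)
for (u,v) in [(150,280),(195,280),(180,275),(210,288),(330,280),(442,290),(430,288),(455,288)]: print(u,v,W[v,u].round())
```

```text
150 280 [435. 423.  -5.]
195 280 [440. 290.  70.]
180 275 [450. 344.   8.]
210 288 [420. 268.   8.]
330 280 [450. -30.  97.]
442 290 [ 436. -282.  124.]
430 288 [ 439. -256.  117.]
455 288 [ 441. -311.  125.]
```

View pics/crop1.png

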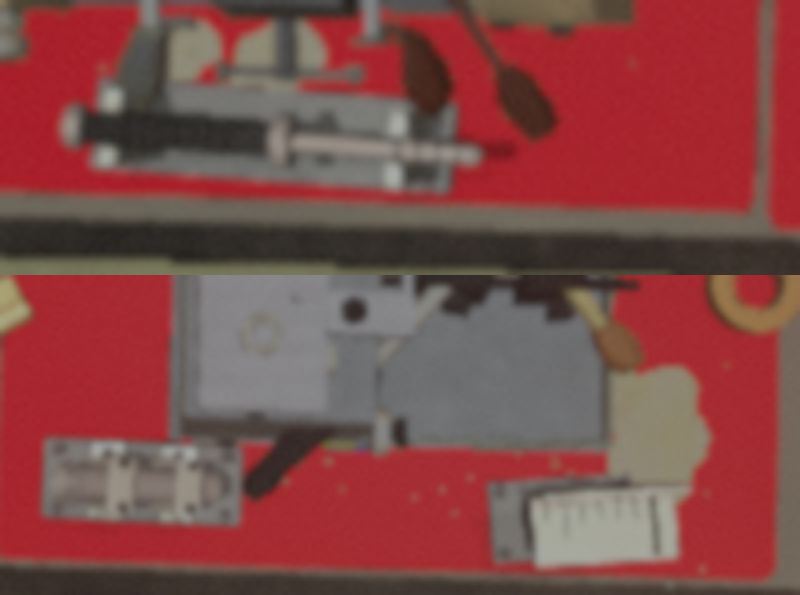

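View pics/crop2.png

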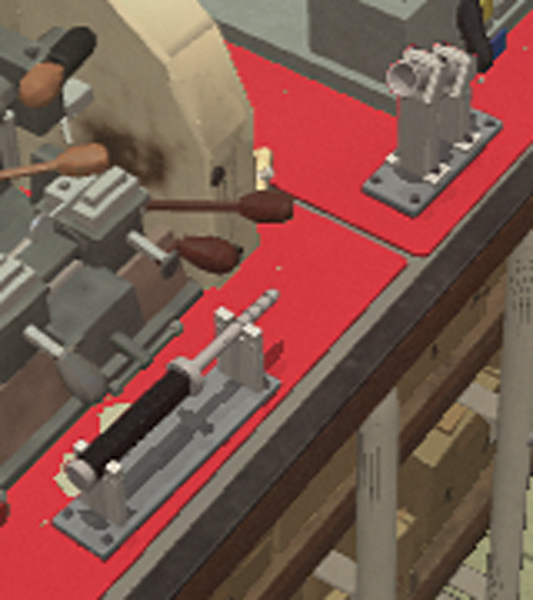

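Crop1 (top view):
- The rest has the rod with its end disc at (70,128) and its tip at (478,153), so the rod points to −y.
- The guide's mouth end is on the left at (50,480).
- The stand's zero line is at (656,525), on the −y end of the plate, with the open end to the left.

Crop2 (scene view) shows the mouth at (403,75), facing +y.

Next I'll measure these, and check the clearances.

```bash
cat >> h.py <<'E'
def line(P):
    c=P.mean(0);d=np.linalg.svd(P-c)[2][0];return c,d
E
python3 - <<'E'
from h import *
np.set_printoptions(suppress=True,precision=1)
b=np.load('top0.npz');a=np.load('scene0.npz')
for nm,s in(('top',b),('scene',a)):
    W=cloud(s);hsv=cv2.cvtColor(s['img'],cv2.COLOR_RGB2HSV);X,Y,Z=W[...,0],W[...,1],W[...,2]
    m=(hsv[...,2]<70)&(Z>50)&(Z<80)&(X>400)&(X<475)&(Y>200)&(Y<380)
    P=W[m]
    if len(P)>5:
        c,d=line(P[:,:2]);print(nm,'handle',len(P),c,'yaw',np.degrees(np.arctan2(-d[0]*np.sign(d[1]),-abs(d[1]))),P.min(0),P.max(0))
    m=(Z>50)&(Z<80)&(X>400)&(X<475)&(Y>170)&(Y<390);P=W[m]
    print(nm,'rod all',P[:,:].min(0),P.max(0))
    q=np.percentile(P[:,1],[1,99]);print(q)
    m=(Z>112)&(Z<128)&(X>380)&(X<480)&(Y>-350)&(Y<-190);P=W[m]
    if len(P)>5: print(nm,'plate',len(P),P.mean(0),cv2.minAreaRect(P[:,:2].astype(np.float32)))
    m=(Z>5)&(Z<15)&(X>380)&(X<480)&(Y>-90)&(Y<90);P=W[m]
    if len(P)>5: print(nm,'foot',len(P),P.mean(0),cv2.minAreaRect(P[:,:2].astype(np.float32)))
W=cloud(b).reshape(-1,3)
# obstacle max height vs x strip per y band
for y0 in range(-350,400,50):
    r=[]
    for x0 in range(400,600,20):
        q=W[(W[:,1]>=y0)&(W[:,1]<y0+50)&(W[:,0]>=x0)&(W[:,0]<x0+20),2]
        r.append(int(np.nanmax(q)) if len(q) else -1)
    print(y0,r)
E
```

```text
top handle 227 [436.5 338.3] yaw -177.93139818322015 [427.6 297.   50.4] [447.2 379.7  73.1]
top rod all [413.4 195.6  50.2] [473.6 389.7  76.6]
[199.4 388.2]
top plate 587 [ 429.2 -290.3  120. ] ((431.7849426269531, -290.7377014160156), (42.06243896484375, 81.11675262451172), 5.7296857833862305)
top foot 437 [446.4 -30.5   9.7] ((437.7183837890625, -6.030303955078125), (168.40406799316406, 80.64030456542969), 87.57011413574219)
scene handle 341 [434.6 335.2] yaw 176.70227039299314 [424.3 260.5  51.6] [474.6 379.4  72.3]
scene rod all [411.7 196.8  50.1] [474.9 390.   74.9]
[202.3 388.3]
scene plate 233 [ 435.6 -281.6  119. ] ((436.5403137207031, -287.64788818359375), (38.564754486083984, 89.17940521240234), 13.09573745727539)
scene foot 373 [438.8  -9.8   9.6] ((440.833740234375, 1.3764190673828125), (62.95368194580078, 181.97561645507812), 6.9913153648376465)
-350 [124, 125, 163, 53, 47, 91, 109, 106, 87, 53]
-300 [126, 125, 164, 51, 39, 39, 110, 147, 145, 159]
-250 [12, 13, 160, 50, 39, 40, 40, 149, 145, 158]
-200 [5, 5, 5, 86, 113, 111, 155, 154, 153, 156]
-150 [6, 55, 75, 86, 187, 189, 191, 196, 187, 117]
-100 [6, 96, 99, 95, 188, 192, 202, 188, 188, 107]
-50 [7, 120, 120, 119, 30, 32, 34, 33, 31, 32]
0 [6, 124, 128, 94, 6, 4, 7, 18, 5, 5]
50 [5, 5, 5, 4, 4, 14, 22, 20, 16, 6]
100 [4, 6, 6, 5, 162, 208, 225, 239, 255, 258]
150 [7, 100, 117, 117, 161, 204, 226, 241, 256, 256]
200 [69, 70, 104, 105, 106, 112, 264, 264, 255, 230]
250 [12, 76, 73, 65, 83, 122, 275, 271, 177, 208]
300 [12, 73, 105, 106, 108, 121, 268, 142, 222, 236]
350 [27, 74, 104, 105, 99, 135, 146, 148, 159, 153]
```

Run:
```python
from h import *
W=np.vstack([cloud(np.load(f))[...,:].reshape(-1,3) for f in('top0.npz','scene0.npz')])
W=W[np.isfinite(W).all(1)]
for nm,zmin in (('fingers>35',35),('body>125',125)):
  print(nm,'min x of pts above, excluding rod')
  for y0 in range(270,390,8):
    q=W[(W[:,1]>=y0)&(W[:,1]<y0+8)&(W[:,0]>450 if zmin<100 else W[:,0]>400)&(W[:,0]<620)&(W[:,2]>zmin)]
    q=q[np.argsort(q[:,0])][:3]
    print(y0,q.round().tolist())
# tube region
for s in('top0','scene0'):
  V=cloud(np.load(s+'.npz'));m=(V[...,2]>100)&(V[...,2]<140)&(V[...,0]>410)&(V[...,0]<480)&(V[...,1]>-60)&(V[...,1]<60)
  P=V[m];print(s,len(P));print(P[np.argsort(-P[:,1])][:25:2].round().tolist())
```

```text
fingers>35 min x of pts above, excluding rod
270 [[464.0, 277.0, 57.0], [464.0, 277.0, 59.0], [464.0, 274.0, 60.0]]
278 [[463.0, 281.0, 61.0], [464.0, 285.0, 64.0], [465.0, 279.0, 65.0]]
286 [[463.0, 293.0, 56.0], [463.0, 292.0, 61.0], [463.0, 288.0, 55.0]]
294 [[464.0, 295.0, 57.0], [464.0, 302.0, 57.0], [464.0, 295.0, 53.0]]
302 [[465.0, 303.0, 58.0], [465.0, 303.0, 60.0], [466.0, 309.0, 56.0]]
310 [[462.0, 314.0, 63.0], [463.0, 317.0, 61.0], [464.0, 314.0, 59.0]]
318 [[463.0, 323.0, 59.0], [463.0, 322.0, 62.0], [463.0, 320.0, 58.0]]
326 [[466.0, 326.0, 60.0], [485.0, 331.0, 100.0], [485.0, 328.0, 97.0]]
334 [[453.0, 341.0, 92.0], [453.0, 340.0, 95.0], [453.0, 340.0, 100.0]]
342 [[450.0, 347.0, 90.0], [451.0, 346.0, 96.0], [451.0, 346.0, 96.0]]
350 [[451.0, 350.0, 93.0], [451.0, 356.0, 92.0], [451.0, 352.0, 98.0]]
358 [[452.0, 358.0, 93.0], [453.0, 360.0, 91.0], [455.0, 358.0, 91.0]]
366 [[450.0, 370.0, 62.0], [452.0, 373.0, 64.0], [452.0, 372.0, 62.0]]
374 [[451.0, 376.0, 64.0], [452.0, 375.0, 59.0], [453.0, 377.0, 57.0]]
382 [[450.0, 390.0, 62.0], [450.0, 386.0, 62.0], [507.0, 38
[... 1059 characters left out ...]
, 133.0], [545.0, 374.0, 135.0]]
382 [[509.0, 390.0, 126.0], [510.0, 390.0, 126.0], [510.0, 387.0, 126.0]]
top0 260
[[451.0, 21.0, 104.0], [447.0, 21.0, 107.0], [438.0, 20.0, 103.0], [442.0, 20.0, 110.0], [451.0, 18.0, 106.0], [449.0, 18.0, 107.0], [447.0, 18.0, 109.0], [442.0, 18.0, 109.0], [438.0, 18.0, 114.0], [458.0, 16.0, 111.0], [452.0, 16.0, 107.0], [445.0, 16.0, 105.0], [449.0, 16.0, 109.0]]
scene0 185
[[450.0, 25.0, 107.0], [437.0, 22.0, 112.0], [449.0, 21.0, 105.0], [447.0, 21.0, 103.0], [456.0, 20.0, 108.0], [436.0, 20.0, 111.0], [434.0, 19.0, 117.0], [452.0, 18.0, 108.0], [455.0, 18.0, 119.0], [435.0, 16.0, 112.0], [436.0, 16.0, 108.0], [459.0, 16.0, 109.0], [459.0, 15.0, 115.0]]
```

Emit:
play_rows(
  steps="0 0 -20 -0.14;0 0 -40 -0.28;0 0 -60 -0.42;0 0 -80 -0.56;0 0 -90 -0.70;0 0 -90 -0.84;0 0 -90 -0.98;0 0 -90 -1.12;0 0 -90 -1.23;0 0 -90 -1.23",
  fingers=0.4,
)

```text
t: 1.1
tool_pos: [217.2, -612.4, 294.8]
ee_rot: [[0.0, 1.0, -0.0], [1.0, -0.0, 0.001], [0.001, -0.0, -1.0]]
force: [0.4, -0.9, -0.5]
opening: 38.2
finger_force: 0.0
```

Run:
```python
from h import *
s=snap('scene','scene1');W=cloud(s).reshape(-1,3);W=W[np.isfinite(W).all(1)]
w=snap('wrist','wrist1');print('wristcam',(-w['R'].T@w['t']).round(),w['R'].round(2).tolist(),w['fx'])
q=W[(abs(W[:,1]+612)<130)&(abs(W[:,0]-217)<130)&(W[:,2]>280)]
for z0 in range(290,620,10):
    p=q[(q[:,2]>=z0)&(q[:,2]<z0+10)]
    if len(p): print(z0-295,len(p),(p.min(0)-[217,-612,0]).round()[:2],(p.max(0)-[217,-612,0]).round()[:2])
```

```text
wristcam [ 218. -528.  475.] [[1.0, -0.0, -0.0], [-0.0, -0.96, 0.29], [-0.0, -0.29, -0.96]] 360.97109551445936
-5 15 [-22.  -2.] [30. 16.]
5 42 [-30. -13.] [32. 17.]
15 44 [-31.  -9.] [32. 16.]
25 40 [-30.  -9.] [33. 18.]
35 48 [-31. -11.] [33. 17.]
45 44 [-31. -10.] [33. 18.]
55 46 [-30. -12.] [33. 16.]
65 46 [-30. -11.] [32. 19.]
75 46 [-31. -10.] [34. 15.]
85 25 [-39.  -1.] [31. 18.]
95 55 [-80. -27.] [79. 39.]
105 56 [-79. -17.] [-21.  44.]
115 31 [-86. -27.] [-53.  39.]
125 45 [-87. -32.] [-61.  39.]
135 143 [-88. -35.] [-59.  43.]
245 4 [-60.   3.] [-58.  20.]
255 13 [-65.   3.] [-59.  47.]
265 27 [-68. -23.] [-59.  62.]
275 25 [-69.   3.] [-59.  82.]
285 36 [-74. -19.] [-59. 116.]
295 45 [-75. -13.] [ 40. 121.]
305 243 [-75. -20.] [ 40. 126.]
315 288 [-73.  -2.] [ 43. 130.]
```

Emit:
play_rows(
  steps="40 28 0 0;80 56 0 0;120 84 0 0;160 112 0 0;200 140 0 0;240 168 0 0;280 190 0 0;325 200 0 0;373 205 0 0;421 208 0 0",
)

```text
t: 2.2
tool_pos: [425.3, -189.7, 295.4]
ee_rot: [[0.002, 1.0, 0.0], [1.0, -0.002, 0.0], [0.0, 0.0, -1.0]]
force: [2.2, 0.1, -0.9]
opening: 37.2
finger_force: 0.0
```

Emit:
play_rows(
  steps="48 0 0 0;96 0 0 0;144 0 0 0;192 0 0 0;240 0 0 0;288 0 0 0;336 4 0 0;384 8 10 0;432 10 25 0;480 10 45 0",
)

```text
t: 3.2
tool_pos: [435.4, 288.6, 251.7]
ee_rot: [[0.001, 1.0, 0.002], [1.0, -0.001, 0.001], [0.001, 0.002, -1.0]]
force: [0.3, -0.2, 0.7]
opening: 37.6
finger_force: 0.0
```

Emit:
play_rows(
  steps="30 0 20 0;30 0 55 0;30 0 70 0;30 0 70 0",
  fingers=0.26,
)

```text
t: 3.6
tool_pos: [433.6, 315.3, 178.7]
ee_rot: [[0.001, 1.0, -0.005], [1.0, -0.001, -0.002], [-0.002, -0.005, -1.0]]
force: [-0.1, -0.4, -0.2]
opening: 24.8
finger_force: 0.0
```

Run:
```python
from h import *
print(monitor.sense()['tool_pos'].round(1),monitor.sense()['t'],monitor.sense()['opening'])
w=snap('wrist','wrist2')
```

```text
[433.6 315.3 178.7] 3.6 24.791156448473327
```

View pics/wrist2.png

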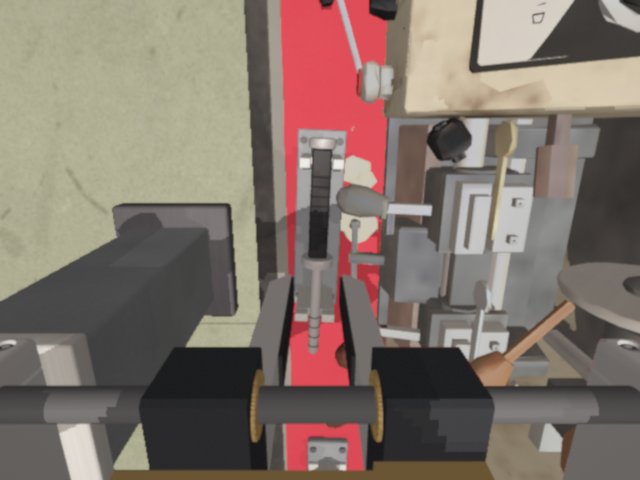

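The wrist view shows the end disc at (323,143), the collar at (317,262) and the tip at (314,352). A grey lever knob sits right of the handle at (360,202), and a tommy bar at (355,240). I'll measure the rod and both obstacles.

Run:
```python
from h import *
np.set_printoptions(suppress=True,precision=1)
s=dict(np.load('wrist2.npz'));W=cloud(s);im=s['img'].astype(int)
L=[];Rr=[]
for v in range(155,250,4):
    u=np.where((im[v,295:345].max(1)<75)&(im[v,295:345].max(1)-im[v,295:345].min(1)<25))[0]+295
    if len(u)>8:
        c=ray(s,(u.min()+u.max())/2,v,67.5);wd=ray(s,u.max()+.5,v,68)[0]-ray(s,u.min()-.5,v,68)[0]
        L.append([*c[:2],wd])
L=np.array(L);L=L[abs(L[:,2]-16)<5];print(len(L),L[:,2].mean());p=np.polyfit(L[:,1],L[:,0],1);print('x=',p[0],'*y+',p[1],'x@318',np.polyval(p,318),'resid',np.std(L[:,0]-np.polyval(p,L[:,1])))
for n,u,v,z in(('disc',323,138,60),('collar face',316,268,60),('collar back',317,257,60),('tip',314,352,60)): print(n,ray(s,u,v,z)[:2])
m=(W[...,0]>415)&(W[...,0]<460)&(W[...,1]>190)&(W[...,1]<385)&(W[...,2]>50)&(W[...,2]<85)
print('handle top z',np.nanmedian(W[205:240,319,2]),W[205:240:5,319])
for nm,(u0,u1,v0,v1) in{'knob':(335,390,182,222),'bar':(346,385,220,285)}.items():
    q=W[v0:v1,u0:u1].reshape(-1,3);q=q[(q[:,2]>35)&(q[:,0]>446)];print(nm,np.percentile(q,[1,50,99],axis=0).tolist())
```

```text
15 15.373093629419218
x= 0.04575779704706305 *y+ 420.77306647689846 x@318 435.3240459378645 resid 0.18755820613258667
disc [439.2 391.3]
collar face [433.4 279.8]
collar back [434.3 290.2]
tip [431.4 193.3]
handle top z 68.87550710396135 [[436.  338.6  68.6]
 [436.  334.5  68.8]
 [436.  330.3  68.9]
 [436.  325.9  68.3]
 [436.  321.9  69.4]
 [436.  317.7  69.9]
 [436.  313.1  68.9]]
knob [[449.32623207243165, 323.046176576586, 58.79267737964934], [467.292885177461, 347.8629630684587, 101.93880545082197], [487.4048452852867, 358.9650247694738, 105.56204517224408]]
bar [[450.1478419283697, 263.1466416137104, 47.66279224861475], [470.1929015649108, 293.9187183040121, 61.44298633217966], [494.35977426108695, 324.8924044535835, 191.7555736403327]]
```

Emit:
play_rows(
  steps="0 0 20 0.046;-1 0 50 0.046;-1 0 80 0.046;-1 0 105 0.046;-1 0 125 0.046;-1 0 138 0.046;-1 0 138 0.046;-1 0 138 0.046",
)

```text
t: 4.45
tool_pos: [436.5, 315.5, 44.9]
ee_rot: [[0.047, 0.999, 0.002], [0.999, -0.047, 0.001], [0.001, 0.002, -1.0]]
force: [0.4, 0.5, -0.6]
opening: 24.4
finger_force: 0.0
```

Emit:
play_rows(
  steps="0 0 2 0;0 0 2 0;0 0 2 0;0 0 2 0;0 0 2 0",
  fingers=0,
)

```text
t: 4.95
tool_pos: [435.8, 315.6, 42.6]
ee_rot: [[0.046, 0.999, 0.001], [0.999, -0.046, 0.001], [0.001, 0.001, -1.0]]
force: [-2.1, -0.4, 6.5]
opening: 16.0
finger_force: 30.0
```

Emit:
play_rows(
  steps="0 0 -8 0;0 0 -20 0;0 0 -35 0;0 0 -60 0;0 0 -90 0;0 0 -120 0;0 0 -150 0;0 0 -150 0",
)

```text
t: 5.75
tool_pos: [438.2, 316.6, 197.6]
ee_rot: [[0.046, 0.999, 0.01], [0.999, -0.046, 0.004], [0.005, 0.01, -1.0]]
force: [0.7, 0.6, -0.0]
opening: 15.8
finger_force: 30.0
```

Run:
```python
from h import *
np.set_printoptions(suppress=True,precision=1)
w=snap('wrist','wrist3');s=monitor.sense();print(s['tool_pos'],s['opening'],s['finger_force'])
s=snap('scene','scene3')
W=cloud(s);X,Y,Z=W[...,0],W[...,1],W[...,2]
m=(X>395)&(X<475)&(Y>150)&(Y<400)&(Z>130)&(Z<300)
cv2.imwrite('pics/c3.png',np.hstack([w['img'],s['img'][150:150+240,150:310].repeat(2,0).repeat(2,1)])[:,:,::-1][:, :960])
im=cv2.imread('pics/c3.png');cv2.imwrite('pics/c3.png',cv2.resize(im,(800,400)))
```

```text
[436.7 315.9 194.6] 15.975198313578495 29.996791183948517
```

View pics/c3.png

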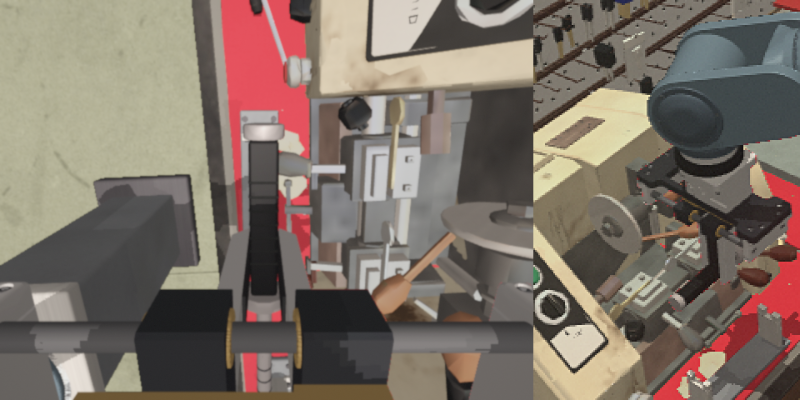

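The rod is gripped and off the rest. In the wrist view the disc is at (264,130) and the handle runs down to (263,290). I'll measure its pitch and the guide and stand poses.

Run:
```python
from h import *
np.set_printoptions(suppress=True,precision=1)
s=dict(np.load('wrist3.npz'));W=cloud(s)
P=W[180:330:5,310:325].reshape(-1,3);P=P[(P[:,2]>180)&(P[:,2]<260)]
p=np.polyfit(P[:,1],P[:,2],1);print('handle top slope deg',np.degrees(np.arctan(p[0])),len(P),'top z at TCP y',np.polyval(p,315.9),P[::25])
w=W[145:170,300:335].reshape(-1,3);w=w[w[:,2]>170];print('disc',np.percentile(w,[5,50,95],axis=0).tolist())
# stand: zero line and plate from top picture
b=dict(np.load('top0.npz'));im=b['img'];hsv=cv2.cvtColor(im,cv2.COLOR_RGB2HSV)
sub=im[278:305,425:470];g=cv2.cvtColor(sub,cv2.COLOR_RGB2GRAY).astype(int)
m=(hsv[...,1]<60)&(hsv[...,2]>140);m[:278]=0;m[306:]=0;m[:,:425]=0;m[:,472:]=0
m=cv2.morphologyEx(m.astype(np.uint8),cv2.MORPH_CLOSE,np.ones((5,5)))
c=max(cv2.findContours(m,0,1)[0],key=cv2.contourArea);r=cv2.minAreaRect(c);box=cv2.boxPoints(r);print('plate px',r)
for q in box: print(ray(b,*q,120)[:2])
for v in(284,287,290,293,296,299): print(v,im[v,450:470].sum(1)//3)
# guide foot
m=(abs(cloud(b)[...,2]-10)<4);V=cloud(b);m&=(V[...,0]>405)&(V[...,0]<475)&(V[...,1]>-95)&(V[...,1]<60)
hm=((hsv[...,1]<90)).astype(np.uint8);hm[:265]=0;hm[295:]=0;hm[:,:302]=0;hm[:,358:]=0
n,l,st,ce=cv2.connectedComponentsWithStats(hm);print(st[1:])
```

```text
handle top slope deg 0.15631879427343123 446 top z at TCP y 223.77454423351358 [[439.  379.7 224.2]
 [443.2 377.2 222.9]
 [440.9 373.1 223.8]
 [438.5 368.7 223.4]
 [442.7 366.2 223.1]
 [440.8 362.  224.1]
 [438.8 357.7 224.5]
 [443.1 355.  224. ]
 [440.7 350.6 224.3]
 [438.2 346.1 224.6]
 [442.6 343.4 224.4]
 [440.6 338.7 224.6]
 [438.1 333.8 224.6]
 [443.1 331.  224.3]
 [440.5 325.6 223.5]
 [437.9 320.1 222.6]
 [442.6 318.4 224.8]
 [440.  313.1 224.6]]
disc [[435.86511392854914, 384.4696903774083, 216.42673076522414], [442.38417937074036, 388.6778548152715, 225.64920297753827], [449.0247752261441, 392.3321103311779, 227.24986570267907]]
plate px ((447.33636474609375, 289.5442199707031), (22.949054718017578, 38.780574798583984), 86.18592071533203)
[ 458.7 -249.1]
[ 467.1 -336.1]
[ 415.8 -340. ]
[ 407.5 -253.3]
284 [138 141 142 144 149 151 153 148 143 148 150 148 146 142 138 136 131 118
 100  90]
287 [153 157 151 144 150 158 152 129 117 144 159 162 155 136 114  99  89  87
  86  85]
290 [157 162 161 156 153 158 157 139 120 137 157 162 159 145 117  93  86  87
  87  86]
293 [162 163 163 162 163 163 162 150 122 124 150 161 163 154 129  97  87  86
  87  89]
296 [163 162 162 162 162 163 162 153 128 123 148 161 163 153 126  97  86  85
  89  86]
299 [162 162 162 162 162 164 163 155 137 129 147 158 158 150 128 103  89  86
  87  86]
[[ 306  265   52   28 1125]]
```

Run:
```python
from h import *
np.set_printoptions(suppress=True,precision=1)
for f,roi in(('top0',(302,358,262,297)),('scene0',(322,378,250,312))):
    s=dict(np.load(f+'.npz'));V=cloud(s);im=s['img'];hsv=cv2.cvtColor(im,cv2.COLOR_RGB2HSV)
    ok=np.zeros(im.shape[:2],bool);ok[roi[2]:roi[3],roi[0]:roi[1]]=1
    ok&=(V[...,0]>405)&(V[...,0]<485)&(V[...,1]>-100)&(V[...,1]<60)
    m=(ok&(hsv[...,1]<110)&(abs(V[...,2]-10)<60*(0)+5)).astype(np.uint8)
    m=cv2.morphologyEx(m,cv2.MORPH_OPEN,np.ones((2,2)))
    v,u=np.where(m);P=np.array([ray(s,a,b,10)[:2] for a,b in zip(u,v)],np.float32)
    r=cv2.minAreaRect(P);print(f,'foot',len(P),r,'corners',cv2.boxPoints(r).tolist())
    # bracket/tube: pts above 60 by y band: centre x and top z
    q=V[ok&(V[...,2]>60)&(V[...,2]<150)]
    for y0 in range(-80,40,10):
        p=q[(q[:,1]>=y0)&(q[:,1]<y0+10)]
        if len(p)>3: print(y0,len(p),'x',np.percentile(p[:,0],[2,50,98]),'zmax',np.percentile(p[:,2],97))
    print('max y pts',q[np.argsort(-q[:,1])][:4])
```

```text
top0 foot 351 ((443.43316650390625, -32.47945022583008), (123.06571197509766, 49.1317253112793), 88.70097351074219) corners [[417.4786682128906, -93.4395751953125], [466.5977478027344, -94.55340576171875], [469.3876647949219, 28.480674743652344], [420.2685852050781, 29.594505310058594]]
-80 34 x [437.  461.6 484. ] zmax 96.44771282677922
-70 57 x [430.7 448.7 483.7] zmax 94.3362087608605
-60 72 x [430.3 448.7 483.4] zmax 97.95614996528286
-50 55 x [429.7 446.1 459.9] zmax 95.07192555952335
-40 47 x [431.2 445.9 459.3] zmax 100.33963343021851
-30 56 x [430.3 447.  461.6] zmax 117.43247958606185
-20 58 x [429.9 445.8 461.7] zmax 119.7878416090806
-10 67 x [431.5 445.6 461.3] zmax 118.41511776986864
0 47 x [433.  447.6 460.9] zmax 126.18823063158186
10 45 x [433.7 446.9 458.5] zmax 122.72459715433531
20 7 x [437.9 444.5 451. ] zmax 109.4245644234428
max y pts [[451.3  20.8 103.6]
 [449.1  20.7 105. ]
 [446.8  20.5 107.1]
 [444.5  20.5 105.6]]
scene0 foot 338 ((439.6885986328125, -24.206802368164062), (124.8055419921875, 51.42582321166992), 88.34741973876953) corners [[412.186767578125, -85.84208679199219], [463.5911865234375, -87.32514953613281], [467.1904296875, 37.42848205566406], [415.7860107421875, 38.91154479980469]]
-80 16 x [449.2 481.3 484. ] zmax 78.52730421534409
-70 14 x [437.9 481.6 482.9] zmax 87.2606571909982
-60 50 x [429.  440.2 484.4] zmax 93.97849691697817
-50 56 x [428.7 434.5 459.8] zmax 96.21730113532288
-40 26 x [428.9 435.5 442.6] zmax 90.17550262853442
-30 9 x [431.1 438.3 458.9] zmax 114.44992374911152
-20 60 x [429.4 438.8 460.9] zmax 117.09863621471183
-10 130 x [429.2 440.  460.8] zmax 116.61004326744055
0 80 x [430.6 442.3 458.2] zmax 122.05880685182073
10 40 x [434.1 451.7 459.7] zmax 125.7329495509425
20 10 x [437.5 446.9 455.1] zmax 110.49596154519945
max y pts [[449.9  24.7 107.3]
 [440.   22.2 107.2]
 [437.4  22.1 111.6]
 [452.   21.6 107.2]]
```

Emit:
play_rows(
  steps="-40 0 -10 0;-80 0 -20 0;-120 0 -30 0;-150 0 -35 0;-150 0 -35 0",
)

```text
t: 6.35
tool_pos: [427.8, 162.9, 225.3]
ee_rot: [[0.05, 0.999, -0.002], [0.999, -0.05, -0.001], [-0.001, -0.002, -1.0]]
force: [0.1, 2.0, -1.1]
opening: 15.8
finger_force: 30.0
```

Run:
```python
from h import *
print(monitor.sense()['tool_pos'].round(1))
w=snap('wrist','wrist4'); s=snap('scene','scene4')
C=cv2.resize(s['img'][220:340,270:430],(800,600),interpolation=cv2.INTER_CUBIC);cv2.imwrite('pics/c4.png',C[:,:,::-1])
```

```text
[427.8 162.9 225.3]
```

View pics/c4.png

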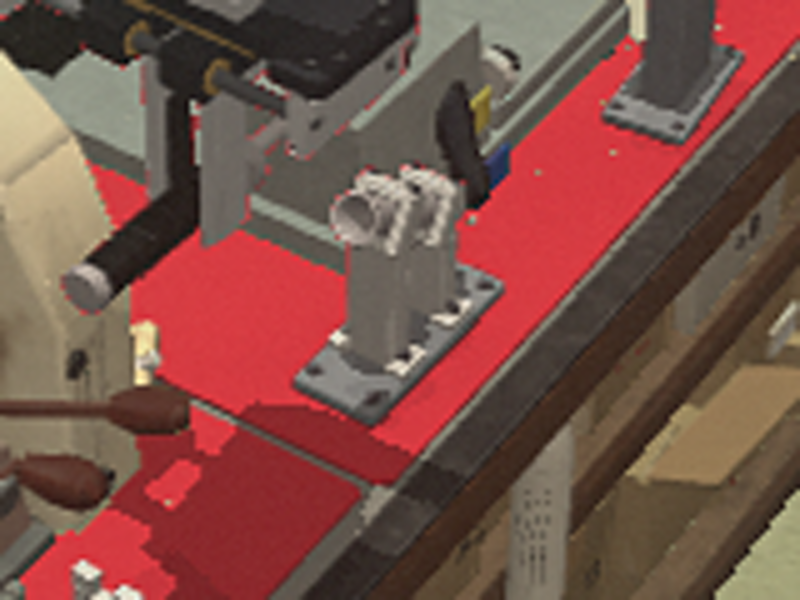

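Crop4 shows the tube mouth ring centred at (355,217), which is scene pixel (341.0,263.4). The rod is still level in the fingers, with its disc at (85,290). I'll cast that ray to z=115 and cross-check it against the mouth edge in the top view.

Run:
```python
from h import *
np.set_printoptions(suppress=True,precision=1)
s=dict(np.load('scene4.npz'));print('mouth scene',ray(s,341,263.4,115),ray(s,340.5,263.4,115),ray(s,341,262.9,115))
b=dict(np.load('top0.npz'));g=b['img'];
C=cv2.resize(g[262:300,300:362],(790,484),interpolation=cv2.INTER_CUBIC)
for k in(0,): cv2.imwrite('pics/c5.png',C[:,:,::-1])
# rod direction in the hand from scene disc
w=dict(np.load('wrist4.npz'));V=cloud(w)
m=(V[...,2]>60)&(V[...,2]<135)&(V[...,1]<40)&(V[...,1]>-90)&(V[...,0]>415)&(V[...,0]<475)
print('wrist sees tube pts',m.sum());P=V[m]
if len(P):print(np.percentile(P,[2,50,98],axis=0))
```

```text
mouth scene [444.4  15.8 115. ] [445.4  16.5 115. ] [445.4  14.2 115. ]
wrist sees tube pts 165
[[430.8 -63.3  89.6]
 [436.1   6.1 107.3]
 [445.7  17.9 117.9]]
```

View pics/c5.png

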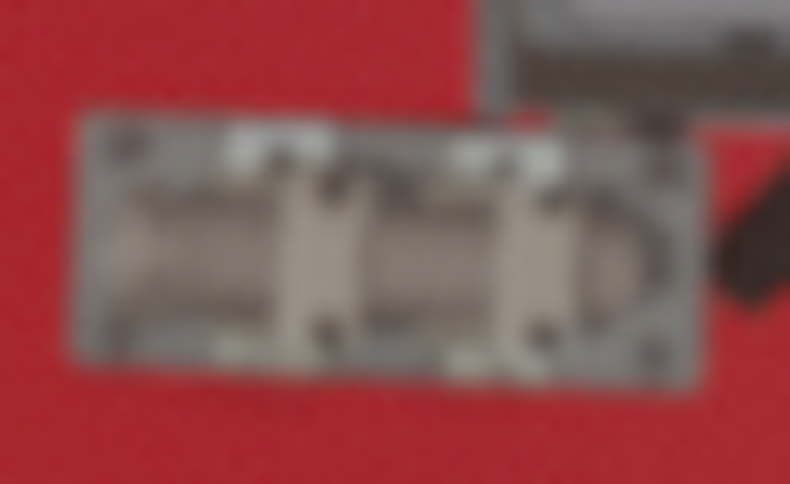

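Crop5 (top view) shows the foot corners at (75,112), (708,140), (700,390) and (70,365). The tube's centreline runs from (130,252) at the mouth to (620,262).

Run:
```python
from h import *
np.set_printoptions(suppress=True,precision=1)
b=dict(np.load('top0.npz'));k=790/62
f=lambda u,v,z:ray(b,300+u/k-.5,262+v/k-.5,z)
C=np.array([f(*p,10) for p in((75,112),(708,140),(700,390),(70,365))]);o=C.mean(0);d=(C[1]+C[2]-C[0]-C[3]);d/=np.linalg.norm(d)
print('foot',o,d,'mouth',o-45*d)
print('tube',f(130,252,113),f(620,262,80))
# stand from crop1: scale 4, origin (295,230); lower row panel starts at 275
g=lambda u,v,z:ray(b,295+u/4-.5,230+(v-275)/4-.5,z)
A=[g(*p,120) for p in((531,497),(680,487),(680,558),(535,567))]
print('plate',*A);print('zero line',g(654,497,120),g(658,555,120))
```

```text
foot [445.3 -29.7  10. ] [-0. -1.  0.] mouth [445.8  15.3  10. ]
tube [446.5  16.4 113. ] [446.4 -72.3  80. ]
plate [ 446.1 -249.3  120. ] [ 454.2 -333.   120. ] [ 414.4 -333.4  120. ] [ 407.  -252.2  120. ]
zero line [ 448.1 -318.5  120. ] [ 415.7 -321.1  120. ]
```

Run:
```python
from h import *
snap('wrist');s=monitor.sense();print(s['t'],s['tool_pos'].round(1),s['ee_rot'].round(3).tolist())
```

```text
6.5 [427.6 165.6 224.9] [[0.046, 0.999, -0.003], [0.999, -0.046, 0.0], [-0.0, -0.003, -1.0]]
```

Run:
```python
from h import *
W=np.vstack([cloud(np.load(f)).reshape(-1,3) for f in('top0.npz','scene0.npz')]);W=W[np.isfinite(W).all(1)]
print('max z; cols x 460..560 step 15')
for y0 in range(60,190,10):
    print(y0,[int(max([*W[(W[:,1]>=y0)&(W[:,1]<y0+10)&(W[:,0]>=x0)&(W[:,0]<x0+15),2],-1])) for x0 in range(460,560,15)])
print('front of bench: max z near stand front')
for y0 in range(-420,-180,40):
    print(y0,[int(max([*W[(W[:,1]>=y0)&(W[:,1]<y0+40)&(W[:,0]>=x0)&(W[:,0]<x0+20),2],-999])) for x0 in range(200,480,20)])
```

```text
max z; cols x 460..560 step 15
60 [4, 3, 2, 3, 22, 20, 14]
70 [4, 2, 4, 4, 19, 18, 13]
80 [4, 3, 4, 9, 19, 15, 11]
90 [4, 4, 2, 14, 18, 17, 8]
100 [4, 3, 4, 5, 13, 11, 5]
110 [4, 5, 4, 3, 5, 3, 2]
120 [4, 5, 162, 196, 216, 230, 237]
130 [4, 26, 172, 208, 223, 233, 245]
140 [5, 4, 173, 209, 222, 234, 244]
150 [105, 102, 172, 207, 224, 235, 244]
160 [115, 103, 173, 207, 222, 232, 247]
170 [117, 128, 174, 207, 222, 233, 245]
180 [113, 123, 181, 202, 218, 233, 242]
front of bench: max z near stand front
-420 [595, 593, -748, -752, -748, -756, -999, -999, 2, 5, 5, 4, 8, 5]
-380 [600, 597, -749, -753, -751, -753, -755, -751, 3, 3, 4, 5, 9, 16]
-340 [602, 598, -749, -750, -752, -751, -757, -753, 1, 4, 124, 125, 163, 53]
-300 [602, -753, -749, -751, -750, -751, -748, -748, 2, 4, 126, 125, 164, 50]
-260 [-750, -752, -751, -751, -750, -748, -752, -752, 1, 4, 125, 125, 160, 51]
-220 [-746, -750, -750, -750, -749, -751, -753, -753, 2, 6, 5, 6, 5, 79]
```

Emit:
play_rows(
  steps="-45 0 0 0.14;-90 0 0 0.28;-135 0 0 0.42;-180 0 0 0.56;-225 0 0 0.70;-270 -10 0 0.84;-315 -20 0 0.98;-360 -30 0 1.12;-405 -40 0 1.26;-453 -46 0 1.40",
)

```text
t: 7.5
tool_pos: [361.3, -285.6, 225.4]
ee_rot: [[0.993, 0.12, -0.001], [0.12, -0.993, 0.001], [-0.0, -0.002, -1.0]]
force: [1.1, -1.4, -1.8]
opening: 15.9
finger_force: 30.0
```

Emit:
play_rows(
  steps="0 0 20 0.03;0 0 40 0.03;0 0 60 0.03;0 0 70 0.03;0 0 70 0.03;0 0 70 0.03",
)

```text
t: 8.1
tool_pos: [362.2, -284.8, 156.7]
ee_rot: [[0.995, 0.096, 0.0], [0.096, -0.995, -0.0], [0.0, 0.0, -1.0]]
force: [-0.4, 0.2, -0.5]
opening: 15.7
finger_force: 30.0
```

Run:
```python
from h import *
np.set_printoptions(suppress=True,precision=1)
s=snap('wrist','wrist5');r=monitor.sense();print(r['t'],r['tool_pos'],r['ee_rot'].round(3).tolist(),r['force'])
W=cloud(s);P=W.reshape(-1,3);q=P[(abs(P[:,2]-120)<5)&(P[:,0]>395)&(P[:,0]<460)&(P[:,1]<-240)&(P[:,1]>-340)]
print('plate pts',len(q),np.percentile(q,[1,50,99],axis=0) if len(q) else '')
```

```text
8.15 [ 362.3 -285.2  157.2] [[0.995, 0.096, 0.001], [0.096, -0.995, -0.001], [0.001, 0.001, -1.0]] [ 0.1 -0.1 -1.6]
plate pts 6943 [[ 409.3 -331.6  119.3]
 [ 433.2 -300.9  120.9]
 [ 450.  -252.9  122.5]]
```

View pics/wrist5.png

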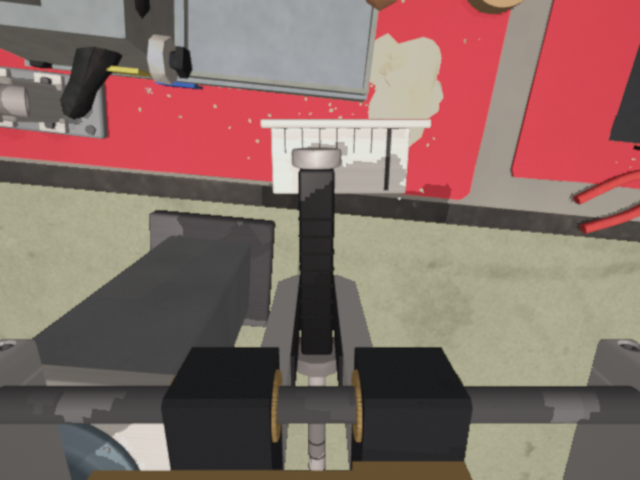

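The wrist view shows the rod's disc at (317,157), over the scale plate. The plate's front edge is at row 192, the zero line at (388,130–190), and the fence behind at row 124. I'll lower the handle onto the front edge to pitch the tip down in the fingers, and measure the zero line first.

Run:
```python
from h import *
np.set_printoptions(suppress=True,precision=1)
s=dict(np.load('wrist5.npz'));g=cv2.cvtColor(s['img'],cv2.COLOR_RGB2GRAY).astype(float)
L=[]
for v in range(140,188,4):
    w=np.clip(150-g[v,378:399],0,None);u=378+(w*np.arange(21)).sum()/w.sum();L.append(ray(s,u,v,120)[:2])
L=np.array(L);c,d=line(L);print('zero line',L[0],L[-1],'dir',d*np.sign(d[0]))
for n,u,v in(('FL',272,193),('FR',408,192)):print(n,ray(s,u,v,120))
```

```text
zero line [ 444.3 -319.2] [ 418.9 -321.7] dir [1.  0.1]
FL [ 406.8 -253.9  120. ]
FR [ 415.4 -335.7  120. ]
```

Emit:
play_rows(
  steps="0 0 20 0;0 0 35 0;0 0 42 0;0 0 47 0;0 0 52 0;0 0 57 0;0 0 62 0;0 0 67 0;0 0 73 0;0 0 73 0",
)

```text
t: 9.15
tool_pos: [362.1, -285.7, 83.5]
ee_rot: [[0.996, 0.094, 0.001], [0.094, -0.996, -0.001], [0.001, 0.002, -1.0]]
force: [-0.7, -2.9, 2.3]
opening: 15.7
finger_force: 30.0
```

Emit:
play_rows(
  steps="0 0 -20 0;0 0 -60 0;0 0 -100 0;0 0 -100 0",
)

```text
t: 9.55
tool_pos: [363.7, -287.6, 188.7]
ee_rot: [[0.995, 0.095, 0.006], [0.095, -0.995, -0.008], [0.006, 0.009, -1.0]]
force: [-0.1, -0.5, -0.5]
opening: 15.7
finger_force: 30.0
```

```bash
cat >> h.py <<'E'
def pitch(name):
    # handle top line in the wrist view: dark points in the tool's centre plane, (along tool -x, up) relative to TCP
    s=snap('wrist',name);st=monitor.sense();R=st['ee_rot'];W=cloud(s);im=s['img']
    Q=((W-st['tool_pos'])@R);m=(im.max(2)<80)&(abs(Q[...,1])<6)&(Q[...,0]>18)&(Q[...,0]<72)&(Q[...,2]>-110)&(Q[...,2]<20)
    P=Q[m];p=np.polyfit(P[:,0],-P[:,2],1)
    r=P[abs(np.polyval(p,P[:,0])+P[:,2])<4];p=np.polyfit(r[:,0],-r[:,2],1)
    th=np.arctan(p[0]);print(st['t'],'TCP',st['tool_pos'].round(1),'n',len(r),'tilt deg',np.degrees(th).round(2),'axis height at TCP',(p[1]-8/np.cos(th)).round(1),'yaw',np.arctan2(R[1,0],R[0,0]).round(4))
    D=Q[(abs(Q[...,1])<12)&(Q[...,0]>50)&(Q[...,0]<90)&(Q[...,2]>-110)&(Q[...,2]<20)];print('max along (disc end)',np.percentile(D[:,0],98).round(1))
E
python3 -c "
from h import *
pitch('wrist6')"
```

```text
9.6 TCP [ 362.6 -286.2  185.6] n 2367 tilt deg 29.77 axis height at TCP 21.3 yaw 0.0948
max along (disc end) 73.2
```

Emit:
play_rows(
  steps="0 -35 -15 -0.14;0 -78 -30 -0.28;15 -121 -40 -0.42;30 -164 -40 -0.56;45 -207 -40 -0.70;60 -250 -40 -0.84;76 -293 -40 -0.98;92 -335 -40 -1.12;108 -376 -40 -1.26;125 -415 -40 -1.40",
)

```text
t: 10.6
tool_pos: [445.5, 142.0, 220.7]
ee_rot: [[0.069, 0.998, -0.004], [0.998, -0.069, -0.0], [-0.001, -0.004, -1.0]]
force: [1.2, -0.6, -0.9]
opening: 15.7
finger_force: 30.0
```

Emit:
play_rows(
  steps="0 0 0 -0.066;0 0 0 -0.066;0 0 0 -0.066",
)

```text
t: 10.9
tool_pos: [445.7, 139.7, 221.5]
ee_rot: [[0.012, 1.0, -0.003], [1.0, -0.012, -0.0], [-0.0, -0.003, -1.0]]
force: [0.5, 0.2, -1.5]
opening: 15.5
finger_force: 30.0
```

Run:
```python
from h import *
np.set_printoptions(suppress=True,precision=1)
pitch('wrist7')
s=snap('scene','scene7');r=monitor.sense();print(r['tool_pos'],r['ee_rot'].round(3).tolist())
C=cv2.resize(s['img'][200:320,260:420],(800,600),interpolation=cv2.INTER_CUBIC);cv2.imwrite('pics/c7.png',C[:,:,::-1])
# prediction of tip and mouth pixels
def pj(X): c=s['R']@X+s['t'];return np.array([s['cx']+s['fx']*c[0]/c[2],s['cy']+s['fy']*c[1]/c[2]])
T=r['tool_pos'];tip=T+np.array([-.012*106,-106.1,17.5-61.25]);print('tip',tip)
for n,X in(('tip',tip),('mouth',np.array([446,15.5,115.]))): p=pj(X);print(n,p,(p-[260,200])*5)
```

```text
10.95 TCP [446.  139.4 222. ] n 2275 tilt deg 29.73 axis height at TCP 18.7 yaw 1.5585
max along (disc end) 71.6
[446.2 139.2 222.4] [[0.012, 1.0, -0.002], [1.0, -0.012, -0.0], [-0.0, -0.002, -1.0]]
tip [445.   33.1 178.7]
tip [337.1 246.5] [385.3 232.7]
mouth [340.5 263.1] [402.6 315.5]
```

View pics/c7.png

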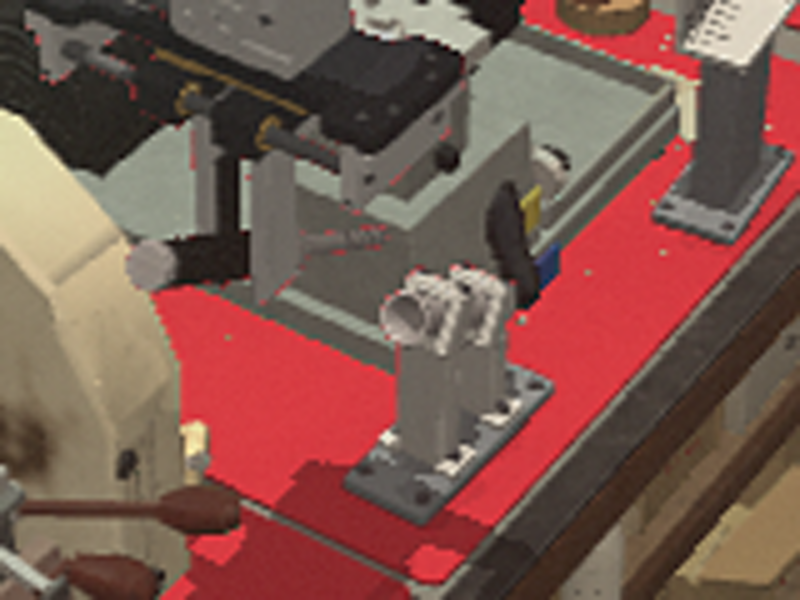

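Crop7 shows the rod pitched down, with its tip at (388,234), against (385,233) predicted. The mouth ring is at (405,318), against (403,316) predicted, so the estimates agree. Moving in.

Emit:
play_rows(
  steps="0 1 25 0;0 1 45 0;0 1 54 0;0 1 54 0;-8 1 59 0;-17 1 64 0;-26 1 69 0;-26 1 69 0",
)

```text
t: 11.8
tool_pos: [447.2, 112.7, 153.8]
ee_rot: [[0.012, 1.0, -0.001], [1.0, -0.012, -0.0], [-0.0, -0.001, -1.0]]
force: [-0.1, -0.3, -1.6]
opening: 15.8
finger_force: 30.0
```

Run:
```python
from h import *
pitch('wrist8');r=monitor.sense();print(r['force'].round(1))
```

```text
11.85 TCP [447.4 113.2 154.2] n 2244 tilt deg 29.73 axis height at TCP 19.2 yaw 1.5592
max along (disc end) 70.8
[-0.5  0.3 -0.6]
```

Emit:
play_rows(
  steps="-7 0 4 0;-14 0 8 0;-21 0 12 0;-28 0 16 0;-35 0 20 0;-35 0 20 0",
)

```text
t: 12.45
tool_pos: [446.7, 78.2, 133.6]
ee_rot: [[0.011, 1.0, -0.001], [1.0, -0.011, 0.0], [-0.0, -0.001, -1.0]]
force: [0.0, -1.0, -1.6]
opening: 15.8
finger_force: 30.0
```

Emit:
play_rows(
  steps="-7 0 4 0;-14 0 8 0;-21 0 12 0;-26 0 15 0;-30 0 17.3 0;-30 0 17.3 0",
)

```text
t: 13.05
tool_pos: [446.6, 48.5, 116.7]
ee_rot: [[0.011, 1.0, -0.001], [1.0, -0.011, 0.0], [0.0, -0.001, -1.0]]
force: [0.3, -0.0, -0.9]
opening: 15.8
finger_force: 30.0
```

Emit:
play_rows(
  steps="-2 0 1.2 0;-4 0 2.3 0;-4 0 2.3 0",
)

```text
t: 13.35
tool_pos: [446.8, 44.9, 114.7]
ee_rot: [[0.01, 1.0, -0.0], [1.0, -0.01, -0.0], [-0.0, -0.0, -1.0]]
force: [-0.2, -0.5, -1.4]
opening: 16.2
finger_force: 30.0
```

Emit:
play_rows(
  steps="-1 0 0.6 0;-2 0 1.2 0;-2 0 1.2 0",
)

```text
t: 13.65
tool_pos: [446.7, 42.9, 113.5]
ee_rot: [[0.01, 1.0, -0.0], [1.0, -0.01, -0.0], [-0.0, -0.0, -1.0]]
force: [0.0, 0.0, -1.1]
opening: 15.8
finger_force: 30.0
```

Emit:
play_rows(
  steps="-1 0 0.6 0;-2 0 1.2 0;-2 0 1.2 0",
)

```text
t: 13.95
tool_pos: [446.7, 40.9, 112.3]
ee_rot: [[0.01, 1.0, -0.0], [1.0, -0.01, 0.0], [0.0, -0.0, -1.0]]
force: [-0.3, 0.1, -1.9]
opening: 15.8
finger_force: 30.0
```

Emit:
play_rows(
  steps="-1 0 0.6 0;-2 0 1.2 0;-2 0 1.2 0",
)

```text
t: 14.25
tool_pos: [446.9, 40.2, 112.0]
ee_rot: [[0.011, 1.0, 0.0], [1.0, -0.011, 0.003], [0.003, -0.0, -1.0]]
force: [-2.8, 6.8, 5.9]
opening: 15.9
finger_force: 30.0
```

Emit:
play_rows(
  steps="-1 0 0.6 0;-2 0 1.2 0;-2 0 1.2 0",
)

```text
t: 14.55
tool_pos: [447.0, 40.2, 112.0]
ee_rot: [[0.011, 1.0, -0.0], [1.0, -0.011, 0.008], [0.008, -0.0, -1.0]]
force: [-5.9, 15.5, 14.4]
opening: 15.9
finger_force: 30.0
```

Contact of about 22 N came at TCP y=40.2, within 4 mm of the predicted stop, so the collar is on the mouth. Drawing it out along the same line.

Emit:
play_rows(
  steps="0 0 0 0;0 0 0 0;0 0 0 0;5 0 -2.9 0;12 0 -6.9 0;20 0 -11.5 0;28 0 -16.2 0;36 0 -20.8 0;44 0 -25.4 0;52 0 -30 0",
)

```text
t: 15.55
tool_pos: [447.2, 89.6, 140.3]
ee_rot: [[0.01, 1.0, 0.0], [1.0, -0.01, -0.0], [-0.0, 0.0, -1.0]]
force: [0.2, 0.1, -1.7]
opening: 16.0
finger_force: 30.0
```

Emit:
play_rows(
  steps="8 0 -4.6 0;16 0 -9.2 0;24 0 -13.9 0;32 0 -18.5 0;40 0 -23 0;48 0 -27.7 0;55 0 -31.8 0;55 0 -50 0;55 0 -70 0;55 0 -70 0",
)

```text
t: 16.55
tool_pos: [449.6, 144.4, 212.9]
ee_rot: [[0.01, 1.0, 0.006], [1.0, -0.01, 0.0], [0.0, 0.006, -1.0]]
force: [-0.0, -0.3, -0.3]
opening: 15.9
finger_force: 30.0
```

Run:
```python
from h import *
pitch('wrist9');r=monitor.sense();print(r['force'].round(1))
```

```text
16.6 TCP [448.6 144.2 211.1] n 2257 tilt deg 29.73 axis height at TCP 21.0 yaw 1.5609
max along (disc end) 71.4
[ 0.7 -0.1 -1.7]
```

Emit:
play_rows(
  steps="-40 0 -5 0;-85 -5 -5 -0.03;-130 -10 -5 -0.06;-175 -15 -5 -0.09;-220 -20 -5 -0.108;-265 -23 0 -0.108;-305 -23 0 -0.108;-335 -23 10 -0.108;-343 -23 15 -0.108;-343 -23 15 -0.108",
)

```text
t: 17.6
tool_pos: [420.3, -198.6, 192.9]
ee_rot: [[-0.096, 0.995, -0.003], [0.995, 0.096, 0.003], [0.003, -0.003, -1.0]]
force: [0.1, -0.2, -1.3]
opening: 15.7
finger_force: 30.0
```

Run:
```python
from h import *
pitch('wrist10');r=monitor.sense();print(r['force'].round(1))
```

```text
17.65 TCP [ 420.7 -197.9  193.6] n 2240 tilt deg 29.79 axis height at TCP 19.0 yaw 1.6683
max along (disc end) 70.6
[-0.2  0.2 -1.4]
```

Emit:
play_rows(
  steps="0 1 20 0;0 1 28 0;0 1 36 0;0 1 44 0;0 1 52 0;0 1 60 0;0 1 66 0;0 1 72 0;0 1 78 0;0 1 78 0",
)

```text
t: 18.65
tool_pos: [422.0, -198.8, 116.0]
ee_rot: [[-0.098, 0.995, -0.001], [0.995, 0.098, 0.0], [0.0, -0.001, -1.0]]
force: [0.4, 0.3, 0.3]
opening: 15.8
finger_force: 30.0
```

Run:
```python
from h import *
pitch('wrist11');r=monitor.sense();print(r['force'].round(1))
```

```text
18.7 TCP [ 422.1 -198.8  116.5] n 3081 tilt deg 5.06 axis height at TCP 19.5 yaw 1.6687
max along (disc end) 77.0
[ 0.4 -0.4 -0.1]
```

Emit:
play_rows(
  steps="0 0 3 0;0 0 6 0;0 0 8 0;0 0 10 0;0 0 10 0",
)

```text
t: 19.2
tool_pos: [422.3, -198.7, 106.7]
ee_rot: [[-0.098, 0.995, -0.0], [0.995, 0.098, 0.0], [0.0, -0.0, -1.0]]
force: [0.4, 1.2, 0.1]
opening: 15.5
finger_force: 30.0
```

Run:
```python
from h import *
pitch('wrist12');r=monitor.sense();print(r['force'].round(1))
```

```text
19.25 TCP [ 422.3 -198.7  106.8] n 3070 tilt deg 0.39 axis height at TCP 19.9 yaw 1.6688
max along (disc end) 76.8
[-0.5  1.3  0.4]
```

Emit:
play_rows(
  steps="0 0 -4 0;0 0 -8 0;0 0 -12 0;0 0 -14 0;0 0 -14 0;0 0 -14 0",
)

```text
t: 19.85
tool_pos: [422.3, -198.7, 120.9]
ee_rot: [[-0.098, 0.995, -0.0], [0.995, 0.098, -0.0], [-0.0, -0.0, -1.0]]
force: [-0.7, 0.3, -1.8]
opening: 15.6
finger_force: 30.0
```

Run:
```python
from h import *
np.set_printoptions(suppress=True,precision=1)
pitch('wrist13');r=monitor.sense();print(r['tool_pos'],r['force'])
Z=np.array([433.7,-320.3,120]);h=np.array([.0975,-.995,0]);n=np.array([.995,.0975,0])
for k in('top','scene'):
    s=snap(k,k+'13');V=cloud(s)-Z;A,B,H=V@h,V@n,V[...,2]
    for lo,hi in((8,35),(-5,4)):
        q=(A>-75)&(A<25)&(abs(B)<12)&(H>lo)&(H<hi)
        print(k,lo,q.sum(),'along',np.percentile(A[q],[1,99]) if q.any() else '','B',np.percentile(B[q],[5,50,95]) if q.any() else '','H',np.percentile(H[q],[5,50,95]) if q.any() else '')
    im=s['img'].astype(int)
    def pj(X): c=s['R']@X+s['t'];return np.array([s['cx']+s['fx']*c[0]/c[2],s['cy']+s['fy']*c[1]/c[2]])
    # profile along the rod axis (height 20) beyond the tip
    print([ (a,int(im[tuple(np.round(pj(Z+a*h+[0,0,20])[::-1]).astype(int))].sum()//3)) for a in range(-20,14,2)])
    g=cv2.resize(im[265:305,420:480].astype(np.uint8),None,fx=1,fy=1) if k=='top' else None
```

```text
19.9 TCP [ 422.2 -198.6  120.8] n 3081 tilt deg 0.92 axis height at TCP 20.1 yaw 1.6688
max along (disc end) 76.8
[ 422.2 -198.6  120.8] [ 0.2 -0.1 -1.6]
top 8 40 along [-26.2  -1.9] B [-1.7  2.4  5.8] H [18.2 22.5 24.7]
top -5 90 along [-25.2  10.9] B [-9.9  5.5 11.5] H [-3.6 -0.1  2.4]
[(-20, 114), (-18, 129), (-16, 135), (-14, 128), (-12, 120), (-10, 125), (-8, 125), (-6, 130), (-4, 135), (-2, 147), (0, 160), (2, 163), (4, 155), (6, 128), (8, 99), (10, 88), (12, 88)]
scene 8 36 along [-67.5  -1.5] B [-3.7 -0.5  4.8] H [14.5 21.2 24.6]
scene -5 92 along [-71.8   2.2] B [-11.1  -3.4   4.5] H [-4.3 -0.8  2.1]
[(-20, 64), (-18, 67), (-16, 67), (-14, 63), (-12, 123), (-10, 123), (-8, 123), (-6, 159), (-4, 159), (-2, 159), (0, 115), (2, 115), (4, 117), (6, 117), (8, 124), (10, 62), (12, 62)]
```

Both cameras put the tip about 2 mm short of the zero line, about 1 mm off the middle and about 19 mm above the plate, tilted under 1°. Handing in.

```bash
python3 -c "
from cell import job
print(job.job_done())"
```

```text
the job is handed in; nothing more can be done
None
```

I slid the gauge rod down the tube until its collar stopped at the mouth, judged from the contact force, then drew it right out. It is now held about level over the stand, tip about 2 mm short of the zero line and its axis about 19 mm above the plate; the job is handed in, but no verdict came back.

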